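# Hang the lift-off door of a small cabinet on its two pintles

### The job

Take the wooden door out of its stand and hang it on the small cabinet: with the door standing open, roughly square to the cabinet's front, lower it gently until both brass hinge sockets are fully home on the two upright steel pintles, then swing the door shut against the frame and let go. The pintles were screwed on by eye, so feel for them with light force rather than pressing or dropping the door, and leave the other things on the bench where they are.

Things in the scene. Friction and masses are not known exactly. Their poses are not given: they have to be found in the camera images.
- door: Loose pale wooden door, 0.25 to 0.43 kg, 16 mm thick (own x), 140 wide (y), 180 tall (z). Origin: centre of the panel's underside, z up. Its front (darker inlaid field; dark knob at y +52, z 100, reaching 25 mm out) looks along own +x. Two brass sockets stand beyond its -y edge. It starts upright in the stand; its top edge can be pinched across the 16 mm.
- socket_low (a point): Lower mouth (centre) of the door's lower hinge socket, at door x +7, y -84, z 30 mm. Each socket is an upright brass sleeve 20 mm across, 24 mm long, on a flat flange 30 mm across (4 mm thick, at the mouth), with a 10 mm hole right through; brass leaves 3 mm thick join it to the door's front face (y -75 to -41 mm). z axis up along the hole.
- socket_up (a point): Lower mouth (centre) of the like upper hinge socket, straight above the other: door x +7, y -84, z 126 mm.
- door_edge (a point): Point on the door's free edge, on its back face, at half height: door x -8, y +70, z 90 mm. The hung door swings freely and stays where it is left; shut, its back near this edge rests on the cabinet frame.
- cabinet: Small plywood cabinet, fixed: 100 mm deep (own x), 176 wide (y), 200 tall. Origin: centre of its underside. Its open front looks along own +x, away from the robot; frame's front face at x +50. A dark steel strip at the front's -y side carries two brackets (tops at z 45 and 141, reaching out to x 79) with a steel pintle on each. Door shut: its axes point as these; square open: its +y points along this +x.
- pin_nominal (a point): Foot of the lower pintle if its strip sat mid-slot: cabinet x +69, y -80, z 45 mm. The real pins stand up to 8 mm off this to either side along the cabinet's y only (differs each time, not measured), fixed, one straight above the other, each 8 mm thick, with a low domed tip, 18 mm tall. Door home: the sockets rest on the brackets, mouths at z 45 and 141, its underside 15 mm above the bench.
- stand: Fixed wooden stand that holds the door upright: base 130 (x) x 110 (y) x 12 mm with two fences 58 mm long, 40 mm high on it (tops at z 52 mm) and a slot 18.6 mm wide between them along own y. Origin: centre of its underside. The door stands in the slot on the base, its underside 12 mm above the bench, its axes along the stand's.
- tin: Bystander: grey paint tin, 84 mm across, 100 mm tall. Origin at its underside.
- glue: Bystander: white glue bottle with a red cap and yellow label, 54 mm across, 150 mm tall. Origin at its underside.
- screwdriver: Bystander: screwdriver lying on the bench. Origin at its underside.
- hammer: Bystander: hammer lying on the bench. Origin at its underside.
- brush: Bystander: paint brush lying flat. Origin at its underside.
- offcut: Bystander: thin pale scalloped board offcut, about 260 x 95 x 9 mm, lying flat. Origin at its underside.
- tray: Bystander: shallow blue two-part tray, 90 x 120 x 30 mm. Origin at its underside.
Mind the look-alikes: they are no part of the job. Of the things like the cabinet, leave any that is orange or purple; of the rest the larger one is meant.

How it is judged:
On the way:
1. the door hangs fully home on both pintles while standing open (z of socket_low in the frame of cabinet between 0.042 and 0.048 m and x of socket_low in the frame of cabinet between 0.064 and 0.074 m and y of socket_low in the frame of cabinet between -0.0905 and -0.0695 m and z of socket_up in the frame of cabinet between 0.138 and 0.144 m and x of socket_up in the frame of cabinet between 0.064 and 0.074 m and y of socket_up in the frame of cabinet between -0.0905 and -0.0695 m and x of door_edge in the frame of cabinet above 0.15 m), for 0.2 s.
At the end, for the whole second after the job is handed in: Both socket mouths within 3 mm of the bracket tops in height, within 5 mm (x) and 10.5 mm (y) of the pins' nominal line; free edge's back under 10 mm off the frame (cabinet x < 60, y > 50 mm); upright within 0.06 rad; at rest. Before, it hung home with its free edge over 100 mm off the frame (z of socket_low in the frame of cabinet between 0.042 and 0.048 m and x of socket_low in the frame of cabinet between 0.064 and 0.074 m and y of socket_low in the frame of cabinet between -0.0905 and -0.0695 m and z of socket_up in the frame of cabinet between 0.138 and 0.144 m and x of socket_up in the frame of cabinet between 0.064 and 0.074 m and y of socket_up in the frame of cabinet between -0.0905 and -0.0695 m and x of door_edge in the frame of cabinet below 0.06 m and y of door_edge in the frame of cabinet above 0.05 m and angle between door's own z axis and vertical below 0.06 rad and linear speed of door below 0.02 m/s); the robot touches nothing.
It fails at once if while not yet shut, the door is pressed, knocked or dropped on the cabinet or its pintles with more than 25 N (contact force between door and cabinet above 25 N and (x of door_edge in the frame of cabinet above 0.075 m or x of door_edge in the frame of cabinet below 0.03 m)).
It fails at once if one of the other things on the bench is pushed more than 30 mm (distance of any of tin, glue, screwdriver, hammer, brush, offcut, tray from where it was at the start of the episode above 0.03 m).
It also fails if it takes over 72 s, if anything falls off the work surface, if the arm or the gripper's body presses on something with over 40 N, if the wrist force passes 120 N, or if a joint passes its speed limit or range.

### The arm

A 7-joint arm with a two-finger parallel gripper is mounted at the origin on the work surface. World frame = base frame: x ahead of the robot, y to its left, z up, the work surface at z = 0. Lengths are in m, angles in rad, forces in N, time in s.
With the tool pointing down it reaches from about 0.425 to 0.825 m from the base axis. Payload 3.6 kg.
Tool frame: the origin (TCP) lies where the fingers leave the gripper's body, on its centre line; the fingertips stand 73 mm ahead of it and the grasp point (between the pads) lies 54 mm ahead of it; x points along the fingers, y is the direction in which the jaws open and shut, and the axes are right-handed (so a half turn about x gives the same grasp; the last joint's range is limited). The gripper opens to 85 mm and grips with 20 to 120 N. Pads are 22 mm wide; open, the fingers measure 114 mm over their backs; the gripper's body (76 mm by 85 mm) begins 54 mm behind the grasp point. The pads swing forward as they close: fully open they stand 13 mm farther back than shut.
Start: joints at [1.288, 0.615, -0.013, 1.423, 0.008, 1.103, -0.04], TCP at [0.164, -0.629, 0.304] pointing down, gripper open.
Joint ranges: [-3.12, 3.12], [-0.3, 2.06], [-1.34, 1.32], [0.26, 2.42], [-1.36, 4.5], [0.01, 1.98], [-2.84, 2.84]. Speed limits (rad/s): [2.79, 2.79, 3.14, 3.14, 3.14, 3.14, 3.14].

### API

Orientations are given as a unit quaternion [x, y, z, w].
In Python, from station import arm, snapshot, camera_info, ticket gives the robot as it stands. Calls block until the motion is done:
- arm.movep(position, orientation): joint-space move of the TCP to a pose.
- arm.line_to(position, velocity=0.15, ori=None): straight line of the TCP; ori=None keeps the orientation; velocity is the mean speed in m/s.
- arm.move_j(angles): joint-space move.
- arm.move_gripper(opening, effort=None): opening from 0.0 (shut) to 1.0 (fully open); effort is the grip in N (None keeps the last); returns when the fingers have stopped.
- arm.pause(seconds).
- arm.ik(position, orientation): joint angles nearest the present ones, or None.
- snapshot(name): name is "side" or "top"; returns the picture (420x560x3 uint8, blue, green, red); there is no depth.
- camera_info(name): a dict with "fx", "fy", "cx", "cy" (pixels), "dist_coeffs" ([k1, k2, p1, p2, k3] as OpenCV has them; the pictures are not rectified), "R" (3x3) and "t" (3): a world point X has camera coordinates R X + t. Camera axes: x right, y down, z forward; pixel columns grow to the right and rows downward; lengths in m; the calibration is good to about 2 mm. A picture is of the moment at which its call begins. camera_info takes no time and is no camera call.
A pose or a line that the arm cannot do raises arm.MotionError and nothing moves.
- ticket.finish_job(): hands the job in, once; it reports no verdict.
Readings, each from a call of its own:
- arm.read_time(): time.
- arm.read_joint_positions(): joint angles.
- arm.read_dq(): joint speeds.
- arm.read_effort(): joint torques, N m.
- arm.read_tool_pos(): TCP position.
- arm.read_eef_rot(): TCP orientation.
- arm.read_ft_force(): force on the tool from outside, world axes, zero at the start.
- arm.read_wrist_torque(): the same for the moment, N m.
- arm.read_opening(): opening from 0.0 (shut) to 1.0 (fully open).
Only numpy, scipy, OpenCV 4.12 (cv2) and the standard library are available. Lean on these libraries where they do the work, as an engineer would, in place of code of your own. Each camera call takes 0.05 s, during which the arm holds its last target.

## Working session

There is one attempt and no reset: what is moved stays moved. The work goes in short steps, each a Python script; the robot and the scene stay as the last script left them, time stands still between calls to the robot, and variables do not carry over. Pictures are saved under pics/ and viewed, and the job is handed in when it is done.

```bash
ls; mkdir -p pics; python3 - <<'E'
from station import arm, snapshot, camera_info, ticket
import cv2
for n in ("side","top"):
    im=snapshot(n); cv2.imwrite(f"pics/{n}0.png",im)
    print(n,camera_info(n))
print(arm.read_time(),arm.read_tool_pos(),arm.read_eef_rot(),arm.read_opening())
E
```

```text
pics
side {'fx': 438.9526571980789, 'fy': 438.9526571980789, 'cx': 282.81339182242164, 'cy': 207.31343764061273, 'dist_coeffs': array([0.00115738, 0.        , 0.        , 0.        , 0.        ]), 'R': array([[-0.62274756,  0.7824212 , -0.00159508],
       [ 0.62462381,  0.49592308, -0.60324572],
       [-0.4712012 , -0.37666613, -0.7975538 ]]), 't': array([ 0.28960476, -0.25366189,  1.56657575])}
top {'fx': 486.6908575252288, 'fy': 486.6908575252288, 'cx': 266.60694314283967, 'cy': 207.14281521822159, 'dist_coeffs': array([0.05347507, 0.        , 0.        , 0.        , 0.        ]), 'R': array([[ 0.00160504, -0.99998073,  0.00599747],
       [-0.9978218 , -0.00199704, -0.06593678],
       [ 0.06594748, -0.00587858, -0.99780578]]), 't': array([0.01377952, 0.50139032, 1.30759244])}
0.1 [ 0.16435419 -0.62833915  0.3028402 ] [-0.70121455 -0.09103116  0.70144159 -0.08939339] 1.0017245360414027
```

View pics/side0.png

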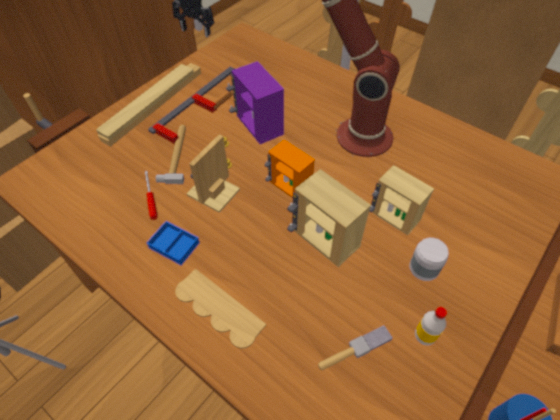

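View pics/top0.png

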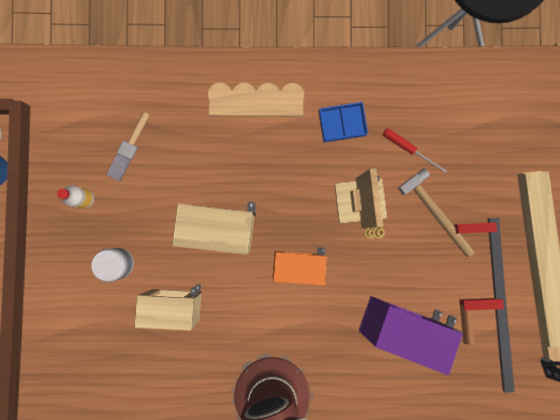

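The look-alikes for the cabinet, as top-view pixels:
- large pale (215,228)
- small pale (168,308)
- orange (300,268)
- purple (410,335)

I rule out the orange and purple ones. Of the two pale ones the larger is at (215,228), or (330,218) in the side view. The door is at top (370,200), with the offcut at (256,100) as another pale board. I'll check these in close crops.

```bash
python3 - <<'E'
import cv2
t=cv2.imread("pics/top0.png"); s=cv2.imread("pics/side0.png")
cv2.imwrite("pics/c1.png",cv2.resize(t[150:290,160:400],None,fx=3.3,fy=3.3,interpolation=cv2.INTER_CUBIC))
cv2.imwrite("pics/c2.png",cv2.resize(s[120:270,180:380],None,fx=4,fy=4,interpolation=cv2.INTER_CUBIC))
E
```

```text
(no output)
```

View pics/c1.png

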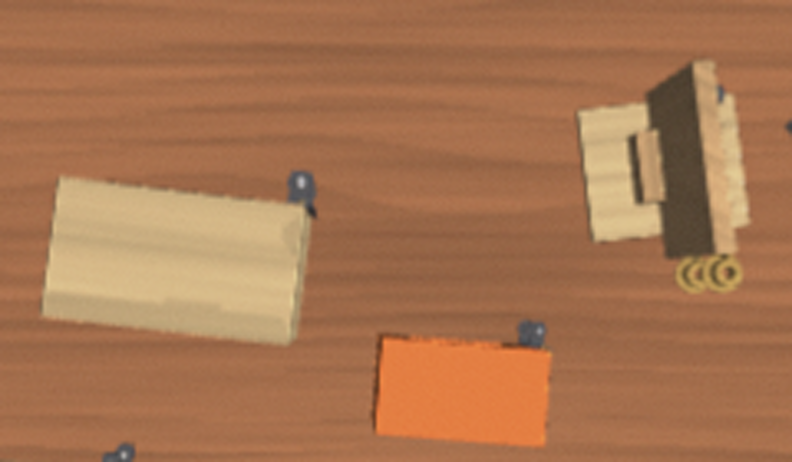

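View pics/c2.png

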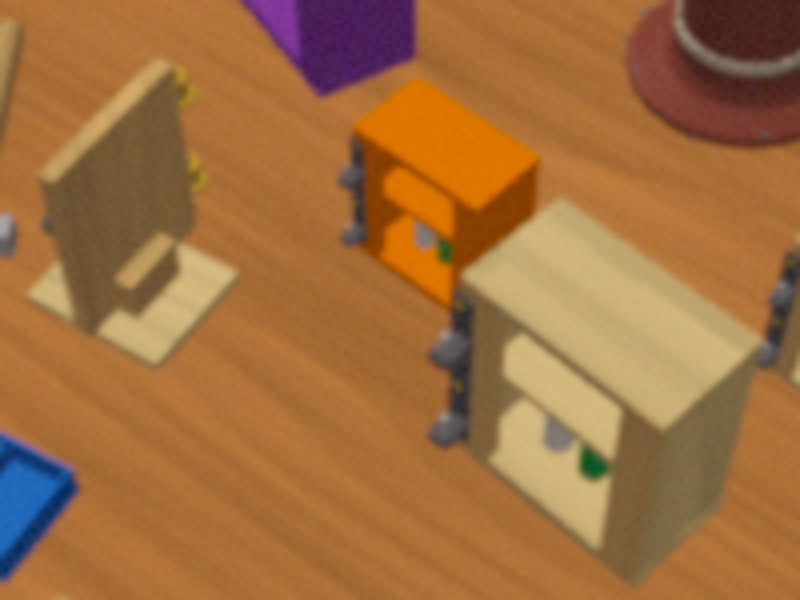

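The crops agree. The cabinet is the larger pale box, with its pin at about top (251,206), and the door stands with its sockets toward the robot. Next I measure the corners.

```bash
cat > h.py <<'E'
import numpy as np, cv2
from station import arm, snapshot, camera_info, ticket
CI={n:camera_info(n) for n in("side","top")}
def K(c): return np.array([[c['fx'],0,c['cx']],[0,c['fy'],c['cy']],[0,0,1]])
def ray(n,px):
    c=CI[n]; u=cv2.undistortPoints(np.array([[px]],float),K(c),np.array(c['dist_coeffs']))[0,0]
    R=np.array(c['R']);t=np.array(c['t']); return -R.T@t, R.T@np.array([u[0],u[1],1.])
def onz(n,px,z):
    o,d=ray(n,px); return o+d*(z-o[2])/d[2]
def proj(n,X):
    c=CI[n]; r,_=cv2.Rodrigues(np.array(c['R']))
    return cv2.projectPoints(np.array(X,float).reshape(-1,1,3),r,np.array(c['t']),K(c),np.array(c['dist_coeffs']))[0][:,0]
def tri(p1,p2):
    o1,d1=ray("top",p1);o2,d2=ray("side",p2)
    s=np.linalg.lstsq(np.c_[d1,-d2],o2-o1,rcond=None)[0]
    a=o1+d1*s[0];b=o2+d2*s[1]; return (a+b)/2,np.linalg.norm(a-b)
E
python3 - <<'E'
import cv2
t=cv2.imread("pics/top0.png"); s=cv2.imread("pics/side0.png")
def crop(im,x,y,w,h,f,n):
    c=cv2.resize(im[y:y+h,x:x+w],None,fx=f,fy=f,interpolation=cv2.INTER_CUBIC)
    for i in range(0,w,10):
        cv2.putText(c,str(x+i),(i*f,9),0,.33,(255,255,255),1); cv2.line(c,(i*f,0),(i*f,h*f),(255,255,0) ,1) if i%10==0 else 0
    for i in range(0,h,10):
        cv2.putText(c,str(y+i),(0,i*f+9),0,.33,(255,255,255),1); cv2.line(c,(0,i*f),(w*f,i*f),(255,255,0),1)
    cv2.imwrite(f"pics/{n}.png",c)
crop(t,168,196,96,64,8,"z1"); crop(t,330,160,64,84,7,"z2")
crop(s,280,165,96,100,6,"z3"); crop(s,180,130,66,85,7,"z4")
E
```

```text
(no output)
```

View pics/z1.png

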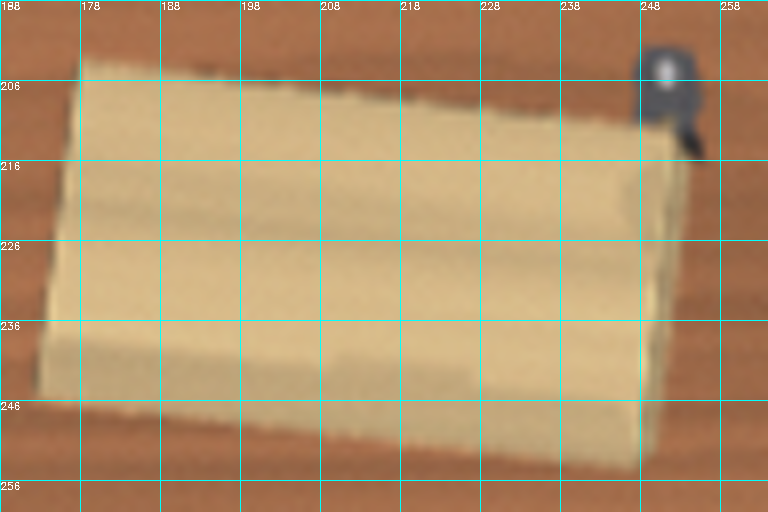

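View pics/z2.png

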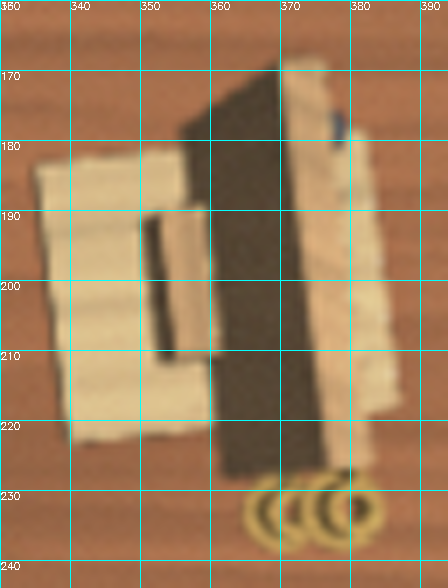

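View pics/z3.png

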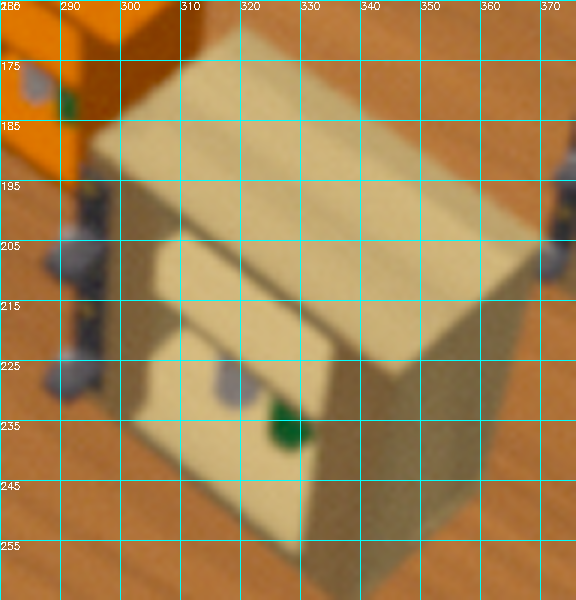

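View pics/z4.png

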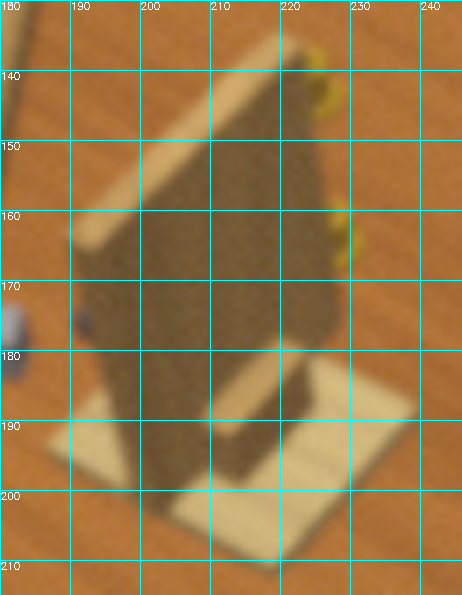

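```bash
python3 - <<'E'
from h import *
np.set_printoptions(precision=4,suppress=True)
P=lambda z,x,y,f:(z[0]+x/f-.0,z[1]+y/f)
for n in CI: print(n,-np.array(CI[n]['R']).T@CI[n]['t'])
z1=(168,196);z3=(280,165)
for nm,x,y in(("FL",82,58),("FR",676,122),("BLshade",45,338),("BL",38,398),("BRshade",640,405),("BR",636,470)):
    print(nm,onz("top",P(z1,x-4,y-4,8),.2))
for nm,x,y in(("FR",92,145),("FL",396,378),("BL",545,240),("BR",240,25)):
    print(nm,onz("side",P(z3,x-3,y-3,6),.2))
print("pin top",onz("top",P(z1,664,68,8),.159))
for x,y in((285,60),(328,60),(374,466),(330,468)): print("door top",onz("top",(330+x/7-.5,160+y/7-.5),.192))
print("sock",onz("top",(330+344/7-.5,160+508/7-.5),.012+.150))
for x,y in((282,32),(303,52),(70,232),(93,250)): print("door side",onz("side",(180+x/7-.5,130+y/7-.5),.192))
for x,y in((38,168),(70,442),(212,430),(402,405),(366,130)): print("stand base",onz("top",(330+x/7-.5,160+y/7-.5),.012))
E
```

```text
side [1.077  0.4893 1.0969]
top [0.414  0.0225 1.3377]
FL [0.4991 0.2235 0.2   ]
FR [0.4807 0.0499 0.2   ]
BLshade [0.4175 0.233  0.2   ]
BL [0.4001 0.2348 0.2   ]
BRshade [0.3982 0.0601 0.2   ]
BR [0.3793 0.0612 0.2   ]
FR [0.4789 0.0521 0.2   ]
FL [0.4996 0.2262 0.2   ]
BL [0.4    0.2364 0.2   ]
BR [0.3805 0.0617 0.2   ]
pin top [0.4983 0.0534 0.159 ]
door top [ 0.583  -0.2295  0.192 ]
door top [ 0.583 -0.244  0.192]
door top [ 0.4457 -0.2576  0.192 ]
door top [ 0.445  -0.2429  0.192 ]
sock [ 0.4321 -0.2545  0.162 ]
door side [ 0.4457 -0.2533  0.192 ]
door side [ 0.449  -0.2381  0.192 ]
door side [ 0.5821 -0.2405  0.192 ]
door side [ 0.5833 -0.2263  0.192 ]
stand base [ 0.5669 -0.1723  0.012 ]
stand base [ 0.4598 -0.1839  0.012 ]
stand base [ 0.4646 -0.2391  0.012 ]
stand base [ 0.4745 -0.3128  0.012 ]
stand base [ 0.582  -0.3003  0.012 ]
```

Cabinet: centre about (0.440, 0.143), yaw about -0.111. The front edge measures 175 mm and the depth 100 mm, both as given. The pin is about 3 mm to the -y side of nominal. Door: top centre about (0.5146, -0.2415), yaw about -pi/2+0.10. I check IK and then grasp.

```bash
cat >> h.py <<'E'
from scipy.spatial.transform import Rotation as Ro
def ori(theta,s=1):
    x=np.array([0,0,-1.]); y=s*np.array([np.cos(theta),np.sin(theta),0]); return Ro.from_matrix(np.c_[x,y,np.cross(x,y)]).as_quat()
TH0=-np.pi/2+.10; C=np.array([.4398,.1432]); PSI=-.111
cx=np.array([np.cos(PSI),np.sin(PSI)]); cy=np.array([-np.sin(PSI),np.cos(PSI)])
def cab(x,y): return C+x*cx+y*cy
def incab(p): d=np.array(p)[:2]-C; return np.array([d@cx,d@cy])
E
python3 - <<'E'
from h import *
np.set_printoptions(precision=3,suppress=True)
print(Ro.from_quat(arm.read_eef_rot()).as_matrix())
pin=cab(.069,-.083)
g=cab(.069+.084,-.083-.007*0)
for s in(1,-1):
  for nm,p,z,th in(("pre",(.5146,-.2415),.30,TH0),("grasp",(.5146,-.2415),.233,TH0),("lift",(.5146,-.2415),.33,TH0),("hov",g,.27,PSI-np.pi/2),("far",g+.06*cx,.27,PSI-np.pi/2)):
    print(s,nm,p,arm.ik([*p,z],ori(th,s)))
print(arm.read_ft_force(),arm.read_wrist_torque(),arm.read_time())
E
```

```text
[[-0.001  0.253 -0.967]
 [ 0.002 -0.967 -0.253]
 [-1.    -0.002  0.   ]]
1 pre (0.5146, -0.2415) [ 0.447  0.491 -0.071  1.671  0.04   0.981 -1.109]
1 grasp (0.5146, -0.2415) [ 0.425  0.567 -0.039  1.752  0.029  0.823 -1.098]
1 lift (0.5146, -0.2415) [ 0.456  0.463 -0.085  1.627  0.043  1.053 -1.112]
1 hov [0.583 0.044] [ 0.006  0.552 -0.187  1.662  0.121  0.939 -1.907]
1 far [0.642 0.037] [-0.012  0.638 -0.138  1.486  0.096  1.024 -1.855]
-1 pre (0.5146, -0.2415) [ 0.891  0.602 -0.805  1.657  0.478  1.091  1.618]
-1 grasp (0.5146, -0.2415) [ 0.861  0.674 -0.757  1.738  0.553  0.955  1.554]
-1 lift (0.5146, -0.2415) [ 0.901  0.573 -0.82   1.613  0.449  1.154  1.645]
-1 hov [0.583 0.044] [ 0.363  0.662 -0.802  1.65   0.531  1.06   0.859]
-1 far [0.642 0.037] [ 0.336  0.751 -0.799  1.473  0.564  1.156  0.902]
[-0.919  0.531  0.117] [0.055 0.005 0.022] 0.1
```

```bash
python3 - <<'E'
from h import *
np.set_printoptions(precision=4,suppress=True)
p=(.5146,-.2415)
arm.movep([*p,.30],ori(TH0)); arm.line_to([*p,.233],.1)
cv2.imwrite("pics/side1.png",snapshot("side"));cv2.imwrite("pics/top1.png",snapshot("top"))
print(arm.read_tool_pos(),arm.read_ft_force(),arm.read_time())
E
python3 -c "
import cv2,numpy as np
s=cv2.imread('pics/side1.png')[110:220,160:260];t=cv2.imread('pics/top1.png')[140:260,310:430]
cv2.imwrite('pics/g1.png',np.hstack([cv2.resize(s,(400,440)),cv2.resize(t,(400,440))]))"
```

```text
[ 0.5151 -0.2418  0.2339] [-0.0295  0.2455  0.0403] 2.9083
```

View pics/g1.png

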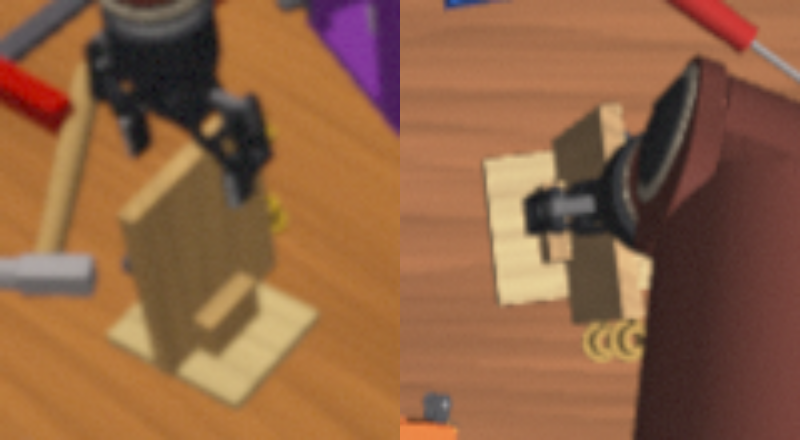

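The jaws straddle the door's top edge, so I close and lift.

```bash
python3 - <<'E'
from h import *
np.set_printoptions(precision=4,suppress=True)
arm.move_gripper(0.0,70); arm.pause(.2)
print("grip",arm.read_opening(),arm.read_tool_pos(),arm.read_ft_force(),arm.read_wrist_torque())
arm.line_to([.5146,-.2415,.238],.03); print("up5",arm.read_ft_force(),arm.read_wrist_torque())
arm.line_to([.5146,-.2415,.345],.1)
arm.pause(.3)
print("lift",arm.read_opening(),arm.read_tool_pos(),arm.read_ft_force(),arm.read_wrist_torque(),arm.read_time())
cv2.imwrite("pics/side2.png",snapshot("side"));cv2.imwrite("pics/top2.png",snapshot("top"))
s=cv2.imread('pics/side2.png')[70:200,160:290];t=cv2.imread('pics/top2.png')[140:260,310:430]
cv2.imwrite('pics/g2.png',np.hstack([cv2.resize(s,(400,400)),cv2.resize(t,(400,400))]))
E
```

```text
grip 0.17211775771601656 [ 0.5149 -0.2417  0.2332] [0.2482 0.1972 1.7073] [-0.1973 -0.1239  0.0183]
up5 [-0.4442 -0.6713 -3.0461] [-0.1527 -0.0113  0.0269]
lift 0.17241070157232408 [ 0.5145 -0.2415  0.3446] [-0.2329  1.3039 -4.4969] [ 0.001  -0.0079 -0.0596] 5.5833
```

View pics/g2.png

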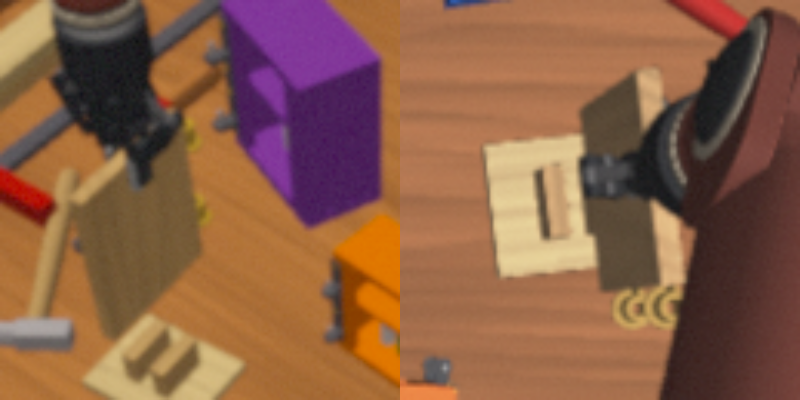

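The door is held upright, with about 4.4 N of load. I carry it to a staging point in front of the cabinet and look.

```bash
cat >> h.py <<'E'
# door pose <-> tool: sock position in tool terms; DZ = TCP z - underside z ; door yaw = tool yaw, yo = door y of the grip
DZ=.2215; YO=0.0
def tcp_for(sx,sy,zu,dth=0.,YO=YO):
    """TCP so that sockets' axis stands at cabinet (sx,sy), underside at zu, square open + dth"""
    th=PSI-np.pi/2+dth; xd=np.array([np.cos(th),np.sin(th)]); yd=np.array([-np.sin(th),np.cos(th)])
    p=cab(sx,sy)-(.007*xd+(-.084-YO)*yd)
    return [*p,zu+DZ],ori(th)
E
python3 - <<'E'
from h import *
np.set_printoptions(precision=4,suppress=True)
p,o=tcp_for(.069+.08,-.083,.12)
print(p)
arm.movep([.60,-.15,.345],ori(TH0-.08))
arm.movep(p,o)
p,o=tcp_for(.069+.06,-.083,.045); arm.line_to(p,.15,o)
cv2.imwrite("pics/side3.png",snapshot("side"));cv2.imwrite("pics/top3.png",snapshot("top"))
print(arm.read_tool_pos(),arm.read_ft_force(),arm.read_time())
s=cv2.imread('pics/side3.png')[110:250,200:360];t=cv2.imread('pics/top3.png')[130:270,160:320]
cv2.imwrite('pics/g3.png',np.hstack([cv2.resize(s,None,fx=2.5,fy=2.5),cv2.resize(t,None,fx=2.5,fy=2.5)]))
E
```

```text
[np.float64(0.6629473893452978), np.float64(0.04185779443697669), 0.3415]
[0.6443 0.0435 0.2683] [ 0.2987 -0.3063 -2.9942] 7.8417
```

View pics/g3.png

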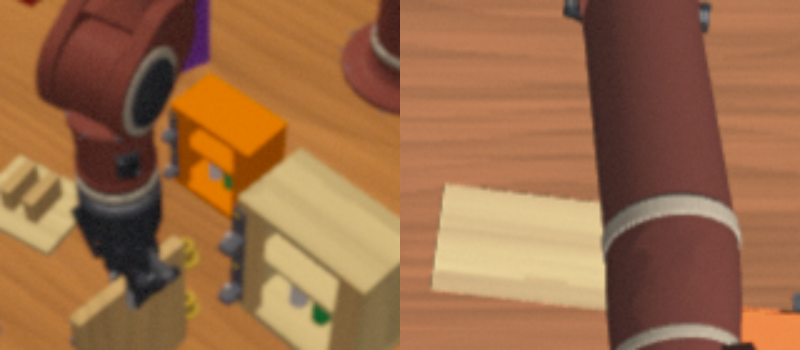

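The side view shows the sockets at about (276,212)/(276,231) and the pins at about (292,207)/(292,227); the arm hides the pins from the top camera. So I locate the pin by touch. With the mouth below the tip, I bring the flange edge lightly against it from +x, then from -y.

```bash
cat >> h.py <<'E'
def F(n=4):
    f=[]
    for _ in range(n): f.append(arm.read_ft_force()); arm.pause(.01)
    return np.mean(f,0)
def cabF(f): return np.array([f[:2]@cx,f[:2]@cy,f[2]])
def touch(s0,dirn,zu,maxd,thr=1.5,step=.001,dth=0.):
    """s0 cabinet xy, dirn cabinet xy unit"""
    s=np.array(s0,float); d=np.array(dirn,float); f0=cabF(F(8)); tr=[]; hits=0
    n=0
    while n*step<maxd:
        n+=1; p,o=tcp_for(*(s+d*n*step),zu,dth); arm.line_to(p,.03,o)
        f=cabF(F(3))-f0; r=-(f[:2]@d); tr.append(round(float(r),1))
        if r>thr:
            arm.pause(.05); f=cabF(F(6))-f0; r=-(f[:2]@d); tr.append(('c',round(float(r),1)))
            if r>thr: break
    t=arm.read_tool_pos(); return s+d*n*step,t,f,tr
E
python3 - <<'E'
from h import *
np.set_printoptions(precision=4,suppress=True)
p,o=tcp_for(.069+.028,-.083,.025); arm.line_to(p,.12,o); arm.pause(.2)
print([cabF(arm.read_ft_force()).round(2).tolist() for _ in range(2)],F(8),arm.read_time())
s,t,f,tr=touch((.097,-.083),(-1,0),.025,.018)
print(s,t,f,tr,arm.read_time())
cv2.imwrite("pics/side4.png",snapshot("side"))
E
```

```text
[[0.43, 0.46, -3.91], [0.43, 0.46, -3.91]] [-0.2951  0.2209 -3.8225] 8.575
[ 0.085 -0.083] [0.5998 0.0489 0.2467] [1.5584 0.1984 0.3442] [0.1, 0.6, 0.2, 0.1, -0.2, 0.2, 0.0, 0.1, 0.1, -0.0, 0.1, 1.5, ('c', 1.6)] 12.0417
```

```bash
python3 - <<'E'
from h import *
np.set_printoptions(precision=4,suppress=True)
p0,_=tcp_for(.085,-.083,.025); t=arm.read_tool_pos(); print("cmd-act in cab",incab(p0)-incab(t), t[2]-p0[2])
for s in((.100,-.083),(.100,-.114),(.070,-.114)):
    p,o=tcp_for(*s,.025); arm.line_to(p,.12,o)
arm.pause(.2)
s,t,f,tr=touch((.070,-.114),(0,1),.025,.028)
print(s,t,f,tr,arm.read_time())
p0,_=tcp_for(*s,.025);print("cmd-act in cab",incab(p0)-incab(t))
cv2.imwrite("pics/side5.png",snapshot("side"))
im=cv2.imread('pics/side5.png')[120:270,200:360]; cv2.imwrite('pics/g5.png',cv2.resize(im,None,fx=4,fy=4,interpolation=cv2.INTER_CUBIC))
E
```

```text
cmd-act in cab [-0.0004  0.    ] 0.00018921783958039673
[ 0.07  -0.098] [0.5827 0.0349 0.2465] [ 0.2467 -2.9108  0.4866] [-0.0, 0.2, -0.4, 0.4, 0.4, 0.3, -0.0, 0.2, 0.4, -0.0, 0.1, -0.2, 0.4, 0.2, 1.2, 2.6, ('c', 2.9)] 17.9417
cmd-act in cab [-0.0001  0.0008]
```

View pics/g5.png

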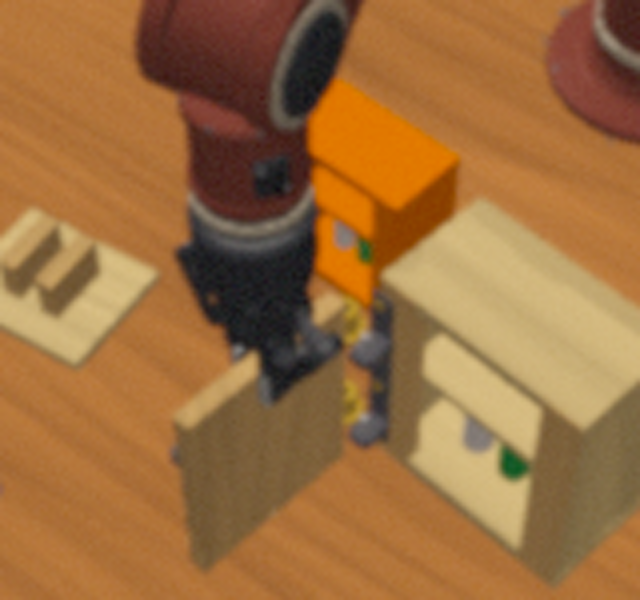

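Solving the two contact circles (15 mm flange plus 4 mm pin gives 19 mm) puts the pin at tool-referenced (0.0669, -0.0808), consistent with vision to about 2 mm. I go above it and lower step by step, with lateral compliance.

```bash
cat >> h.py <<'E'
def lower(s,z0,zend,step=.001,thr=3.0,k=.00012,f0=None,dth=0.):
    s=np.array(s,float); z=z0
    if f0 is None: f0=cabF(F(8))
    log=[]
    while z>zend+1e-6:
        z=max(z-step,zend); p,o=tcp_for(*s,z,dth); arm.line_to(p,.03,o)
        f=cabF(F(3))-f0
        log.append((round(z*1e3,1),*f.round(1).tolist()))
        if f[2]>thr: arm.pause(.05); f=cabF(F(5))-f0; 
        if f[2]>thr: log.append(("stop",*f.round(1).tolist())); break
        if np.hypot(*f[:2])>.8: s=s+np.clip(k*f[:2],-.0004,.0004)
    return s,z,f,log,f0
E
python3 - <<'E'
from h import *
np.set_printoptions(precision=4,suppress=True)
for s,z in(((.070,-.103),.025),((.070,-.103),.040),((.0669,-.0808),.040)):
    p,o=tcp_for(*s,z); arm.line_to(p,.1,o)
arm.pause(.25)
s,z,f,log,f0=lower((.0669,-.0808),.040,.024)
print(s,z,f,f0.tolist());print(*log,sep="\n");print(arm.read_tool_pos(),arm.read_time())
cv2.imwrite("pics/side6.png",snapshot("side"))
E
```

```text
[ 0.067  -0.0807] 0.024 [-0.1569  0.2059 -0.6343] [-0.11660521170392453, -0.031198172879715966, -3.622246834005171]
(39.0, 0.4, -0.1, -0.1)
(38.0, -0.0, 0.0, -0.2)
(37.0, 0.3, -0.7, -0.1)
(36.0, 0.0, -0.4, -0.2)
(35.0, -0.2, 0.2, -0.3)
(34.0, 0.5, 0.3, 0.4)
(33.0, 0.3, -0.1, -0.3)
(32.0, 0.9, 0.4, 0.1)
(31.0, 0.8, -0.2, -0.2)
(30.0, 0.3, -0.1, 0.2)
(29.0, 0.2, -0.3, -0.4)
(28.0, 0.2, 0.2, -0.2)
(27.0, 0.4, -0.2, -0.3)
(26.0, 0.3, -0.1, -0.1)
(25.0, -0.3, 0.3, 0.1)
(24.0, -0.2, 0.2, -0.6)
[0.5817 0.0532 0.2454] 23.6333
```

```bash
python3 - <<'E'
from h import *
np.set_printoptions(precision=4,suppress=True)
f0=np.array([-.117,-.031,-3.62])
s,z,f,log,f0=lower((.067,-.0807),.024,.012,f0=f0,thr=2.0)
print(s,z,f);print(*log,sep="\n");print(arm.read_tool_pos(),arm.read_time())
for d in((0,.002),(0,-.002)):
    p,o=tcp_for(*(s+d),z); arm.line_to(p,.03,o); arm.pause(.05); print(d,cabF(F(5))-f0)
p,o=tcp_for(*s,z); arm.line_to(p,.03,o)
cv2.imwrite("pics/side7.png",snapshot("side"))
im=cv2.imread('pics/side7.png')[120:270,200:360]; cv2.imwrite('pics/g7.png',cv2.resize(im,None,fx=4,fy=4,interpolation=cv2.INTER_CUBIC))
print(arm.read_time())
E
```

```text
[ 0.067  -0.0807] 0.013999999999999992 [ 0.0986 -0.2697  3.9461]
(23.0, 0.4, 0.5, 0.2)
(22.0, -0.1, 0.4, -0.2)
(21.0, 0.1, 0.8, -0.6)
(20.0, 0.1, 0.5, 0.8)
(19.0, -0.4, 0.2, -0.4)
(18.0, 0.5, -0.0, -0.2)
(17.0, 0.2, -0.3, -0.1)
(16.0, -0.3, -0.2, 0.1)
(15.0, 0.4, 0.0, 0.2)
(14.0, -0.2, 0.2, 3.2)
('stop', 0.1, -0.3, 3.9)
[0.5819 0.0532 0.236 ] 26.525
(0, 0.002) [ 0.727  -2.6803  6.2212]
(0, -0.002) [0.3998 2.0071 6.5108]
27.5417
```

View pics/g7.png

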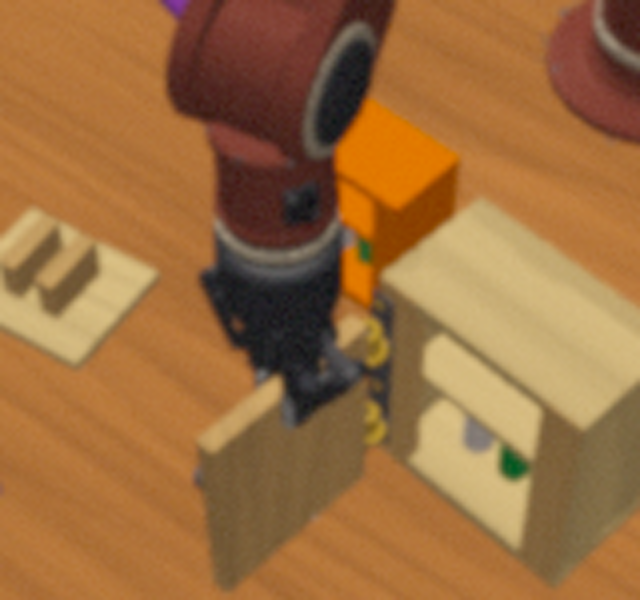

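The door is home: contact came at the predicted height (underside 14-15 mm), and both 2 mm side wiggles are resisted with 2-2.7 N. I dwell, release, rise and look.

```bash
cat >> h.py <<'E'
H=np.array([.067,-.0807])
def tcp_door(xd,yd,z,dth):
    th=PSI-np.pi/2+dth; ux=np.array([np.cos(th),np.sin(th)]); uy=np.array([-np.sin(th),np.cos(th)])
    p=cab(*H)+(xd-.007)*ux+(yd+.084)*uy
    return [*p,z],ori(th)
E
python3 - <<'E'
from h import *
np.set_printoptions(precision=4,suppress=True)
p,o=tcp_for(*H,.0145); arm.line_to(p,.03,o); arm.pause(.4); print(cabF(F(5)))
arm.move_gripper(.5); arm.pause(.3)
t=arm.read_tool_pos(); print(arm.read_opening(),cabF(F(5)))
arm.line_to([t[0],t[1],.31],.12)
cv2.imwrite("pics/side8.png",snapshot("side"))
im=cv2.imread('pics/side8.png')[120:270,200:360]; cv2.imwrite('pics/g8.png',cv2.resize(im,None,fx=4,fy=4,interpolation=cv2.INTER_CUBIC))
print(arm.read_time())
for a in(0,.4,.8,1.2,1.57): print(arm.ik(*tcp_door(.024,.035,.243,a)))
E
```

```text
[1.4619 0.1632 1.7213]
0.4964260186025346 [ 0.031  -0.2527 -0.1574]
29.775
[-0.0478  0.6195 -0.0484  1.6078  0.0355  0.9151 -1.7906]
[-0.0639  0.6324 -0.1494  1.5866  0.1099  0.9309 -1.5324]
[-0.0785  0.6266 -0.2506  1.6117  0.1829  0.9264 -1.2754]
[-0.0813  0.6039 -0.3526  1.6792  0.2523  0.9036 -1.0154]
[-0.0609  0.5723 -0.455   1.7705  0.3162  0.8716 -0.7705]
```

View pics/g8.png

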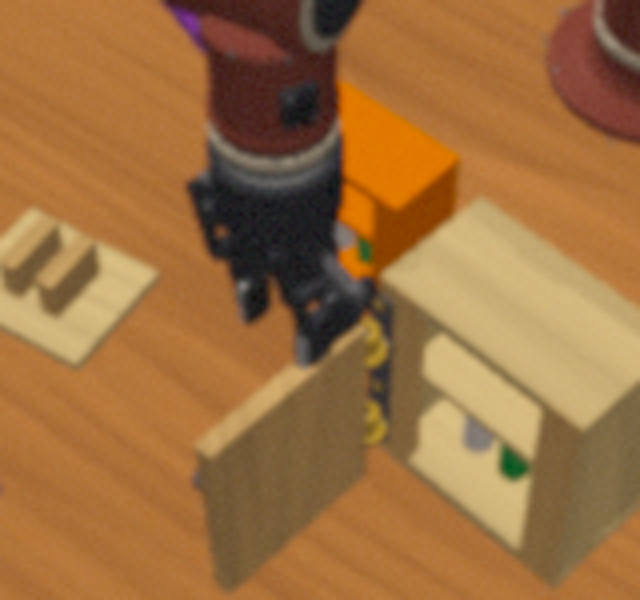

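The released door hangs open and upright with both sockets on the brackets. I close the fingers and push from the front face.

```bash
python3 - <<'E'
from h import *
np.set_printoptions(precision=4,suppress=True)
print("free top corner px",onz("side",(200+197/4-.5,120+440/4-.5),.195),"exp",tcp_door(-.008,.07,.195,0)[0])
arm.line_to(tcp_door(.065,.035,.31,0)[0],.2)
arm.move_gripper(0.0,30)
arm.line_to(tcp_door(.065,.035,.243,0)[0],.15)
arm.line_to(tcp_door(.03,.035,.243,0)[0],.1)
arm.pause(.1); f0=F(5); con=False
for a in np.arange(.1,1.31,.1):
    p,o=tcp_door(.026,.035,.243,a); arm.line_to(p,.08,o); print(round(a,2),(F(2)-f0).round(1))
cv2.imwrite("pics/side9.png",snapshot("side"))
im=cv2.imread('pics/side9.png')[100:270,200:380]; cv2.imwrite('pics/g9.png',cv2.resize(im,None,fx=3.5,fy=3.5,interpolation=cv2.INTER_CUBIC))
print(arm.read_time())
E
```

```text
free top corner px [0.6507 0.0401 0.195 ] exp [np.float64(0.6521621931523114), np.float64(0.05342367283331095), 0.195]
0.1 [ 0.1 -0.1 -0.2]
0.2 [ 0.3 -0.3  0.6]
0.3 [-0.3 -0.4  0.4]
0.4 [-0.1 -0.2  0.6]
0.5 [0.6 0.2 0.3]
0.6 [-0.1 -0.3 -0.4]
0.7 [-0.2  0.2 -0.2]
0.8 [ 0.9 -0.3 -0.1]
0.9 [ 0.7 -0.3  0.3]
1.0 [ 0.2  0.4 -0.6]
1.1 [ 0.3 -0.1  0.1]
1.2 [-0.1  0.5  0.4]
1.3 [0.5 0.1 0.4]
36.2333
```

View pics/g9.png

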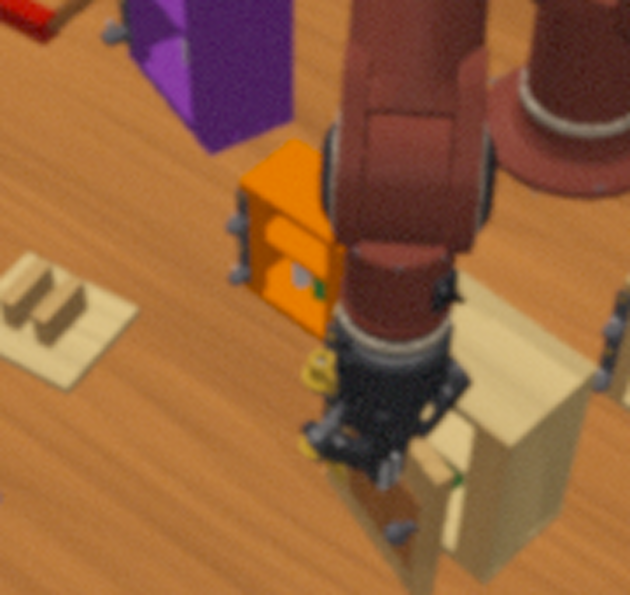

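The door is following the finger. I finish the push slowly until the frame resists.

```bash
python3 - <<'E'
from h import *
np.set_printoptions(precision=4,suppress=True)
arm.pause(.1); f0=cabF(F(6))
for a in np.arange(1.33,1.75,.02):
    p,o=tcp_door(.026,.035,.243,a); arm.line_to(p,.04,o); f=cabF(F(2))-f0
    print(round(a,2),f.round(1))
    if f[0]>2.5:
        arm.pause(.05); f=cabF(F(5))-f0
        if f[0]>2.5: break
print(f)
cv2.imwrite("pics/side10.png",snapshot("side"))
im=cv2.imread('pics/side10.png')[100:270,200:380]; cv2.imwrite('pics/g10.png',cv2.resize(im,None,fx=3.5,fy=3.5,interpolation=cv2.INTER_CUBIC))
print(arm.read_time())
E
```

```text
1.33 [ 0.4 -0.  -0.4]
1.35 [-0.4 -0.3 -0.3]
1.37 [ 1.1 -0.6  0.1]
1.39 [ 0.4 -0.4 -0. ]
1.41 [ 0.9  0.1 -1. ]
1.43 [ 0.5  0.4 -0. ]
1.45 [ 0.   0.1 -0.4]
1.47 [ 0.5 -0.2  0.1]
1.49 [ 0.9 -0.2 -0. ]
1.51 [ 0.5 -0.1 -0.1]
1.53 [ 0.8  0.3 -0.2]
1.55 [ 0.5 -0.8 -0.2]
1.57 [ 1.  -1.   0.5]
1.59 [ 0.5 -0.4 -0.5]
1.61 [0.5 0.1 0.4]
1.63 [ 3.1 -0.5 -1. ]
[ 3.5795 -0.5933 -1.4919]
40.7917
```

View pics/g10.png

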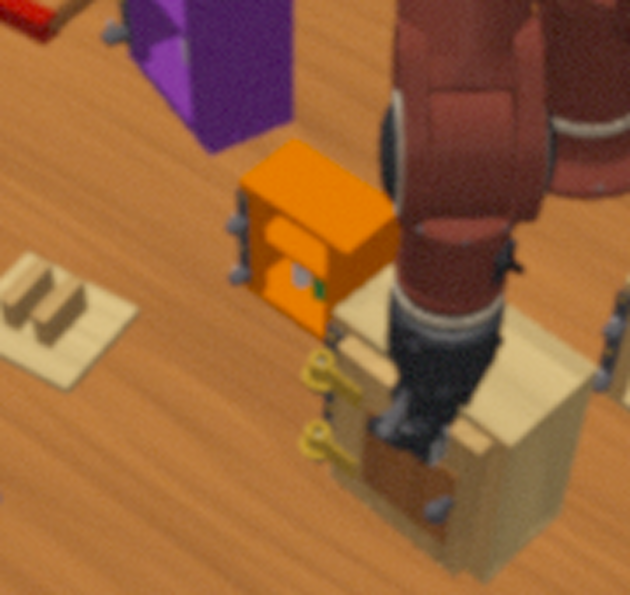

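The door is shut against the frame. I back straight off along cabinet +x, retreat, and check with both cameras.

```bash
python3 - <<'E'
from h import *
np.set_printoptions(precision=4,suppress=True)
t=arm.read_tool_pos(); q=t[:2]+.06*cx
arm.line_to([*q,t[2]],.08); arm.line_to([*q,.36],.2)
arm.movep([.45,-.30,.40],ori(TH0)); 
for n in("side","top"): cv2.imwrite(f"pics/{n}11.png",snapshot(n))
s=cv2.imread('pics/side11.png')[150:280,260:390];t=cv2.imread('pics/top11.png')[180:270,165:275]
cv2.imwrite('pics/g11.png',np.hstack([cv2.resize(s,(390,390),interpolation=cv2.INTER_CUBIC),cv2.resize(t,(400,390),interpolation=cv2.INTER_CUBIC)]))
print(arm.read_time())
E
```

```text
44.3083
```

View pics/g11.png

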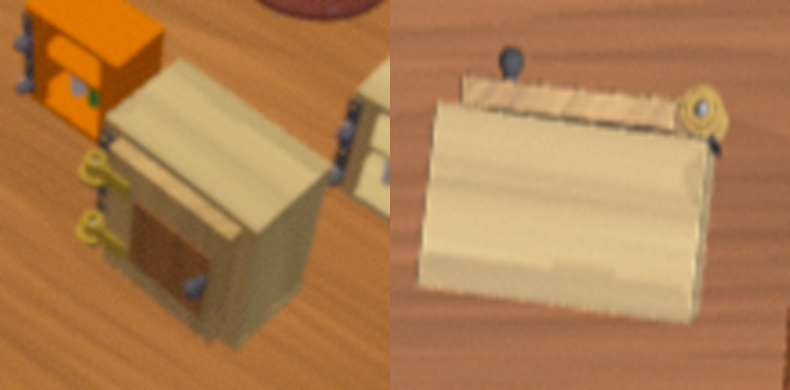

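View pics/top11.png

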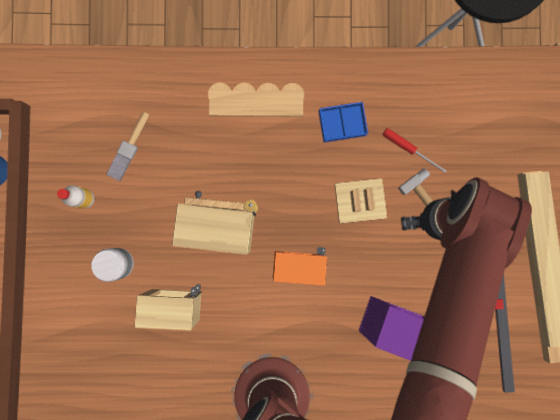

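```bash
python3 - <<'E'
from h import *
np.set_printoptions(precision=4,suppress=True)
def T(x,y): return (165+(x-390)/3.636-.5,180+y/4.333-.5)
for nm,x,y in(("front free",466,76),("back free",463,102),("front hinge end",677,100),("back hinge end",672,128)):
    print(nm,incab(onz("top",T(x,y),.195)))
print("socket top",incab(onz("top",T(701,110),.165)))
for nm,x,y in(("front free",237,240),("free back",243,230),("hinge front",108,150)): print("side",nm,incab(onz("side",(260+x/3-.5,150+y/3-.5),.195)))
a=cv2.imread('pics/top0.png');b=cv2.imread('pics/top11.png'); d=cv2.absdiff(a,b).max(2)
for nm,(x,y,w,h) in dict(tin=(85,240,55,50),glue=(50,180,50,35),brush=(100,105,60,80),offcut=(200,75,115,45),tray=(310,95,65,50),screw=(380,120,70,60),hamhead=(395,165,40,30)).items(): print(nm,(d[y:y+h,x:x+w]>45).sum())
E
```

```text
front free [0.0657 0.0712]
back free [0.0515 0.0713]
front hinge end [ 0.0681 -0.0658]
back hinge end [ 0.0526 -0.0643]
socket top [ 0.0665 -0.0807]
side front free [0.0641 0.0789]
side free back [0.0529 0.0759]
side hinge front [ 0.0711 -0.0624]
tin 0
glue 0
brush 0
offcut 0
tray 0
screw 0
hamhead 0
```

```bash
python3 - <<'E'
from h import *
print(arm.read_time(),abs(np.array(arm.read_dq())).max(),arm.read_ft_force())
ticket.finish_job()
E
```

```text
44.3083 0.008439589006569184 [ 0.66384726  0.01552558 -0.05321619]
the job is handed in; nothing more can be done
```

The door is hung on the larger pale cabinet and shut, and I handed the job in at about 44 s of the 72 s allowed. No verdict is reported.

- **Hanging:** I pinched the door by its top edge, lifted it out of the stand and carried it square-open to the cabinet. I found the lower pintle by two light touches of the flange edge (at most about 3 N). I then lowered the door in 1 mm steps and met no contact until the brackets, at the expected height of about 15 mm. Both 2 mm sideways wiggles were resisted. I held it there 0.4 s, released it, and pushed it shut from the front with the closed fingers, stopping at about 3.6 N against the frame.
- **Last checks:** The free edge's back is at cabinet x of about 52 mm (limit 60) and y of about 71–76 mm. The socket axis is at about (66.5, -80.7) mm, and the pin shows through the socket hole. The bystanders show no change against the first top picture; I checked only the head of the hammer, since the arm covered its handle. The robot is clear of everything.
- **Disagreement:** The pin's x came out about 2 mm short of the nominal 69 mm, both by touch and in the pictures. That is within the calibration error and the 5 mm tolerance.
- **Not checked:** I did not measure the socket heights again after shutting the door; the side view shows them resting on the brackets.

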